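# Lock a cam clamp with its T-key, found by feel

## Task

Lock the blue cam clamp on the pine block: take the red-handled T-key out of its wooden stand, stand it in the round port on top of the clamp, and with only light downward pressure turn it until its blade drops into the hidden slot and the collar sits flush on the port. Then turn the seated key clockwise until its handle lies along the red lock line, and leave it standing there, fully home. Until it has dropped in, never bump or lean on the key with more than about two kilos' push, and do not disturb the plane, the brush or the spare block lying nearby.

Things in the scene. Friction and masses are not known exactly. Their poses are not given: they have to be found in the camera images.
- key: Loose steel T-key, 90 mm tall, 140 to 240 g. Origin: centre of the blade's tip (lowest end); z up along the key; x along both the handle bar and the blade's width. Tip upward: flat blade 28 (x) by 8 mm (y), 14 mm long, last 3 mm narrowed to 25.5 by 6; round pilot 30 mm diameter from 14 to 30 mm; above it the collar. A half turn makes no difference to the fit.
- key_collar (a point): Centre of the underside of the key's collar, 30 mm above the tip; axes as the key's. Dark collar 44 mm diameter, 6 mm thick; above it a round stem of 14 mm diameter. At the start the key stands upright in the stand, collar on its top, and lifts straight out (30 mm deep).
- key_handle (a point): Centre of the key's red handle bar, 80 mm above the tip; axes as the key's. The bar is 70 mm (x) by 16 mm (y) by 20 mm tall (70 to 90 mm above the tip), its flat sides made to pinch across y from above.
- stand: Fixed wooden key stand, 90 mm (x) by 80 mm (y) by 36 mm tall, with a round hole of 34 mm diameter, 32 mm deep, at its centre. Origin: centre of its underside; z up.
- clamp: Cam clamp fixed to the bench. Base plate 88 mm (x) by 196 mm (y); origin: centre of its underside; z up. Cam housing (blue, aluminium top, 80 by 80 mm, 48 mm tall) with the key port on the -y half; on the +y half the jaws (56 mm tall) and the pine block between them (45 mm tall). The red lock line on the housing's top runs along the clamp's x axis through the port.
- port (a point): Centre of the mouth of the key port, on the housing's top face, 48 mm above the bench; axes as the clamp's. Round bore of 32 mm diameter, 16 mm deep, with a 2.5 mm lead-in. With the blade resting on the cam's face the collar stands 14 mm above the mouth; with the blade in the slot it sinks till the collar rests flush on the mouth (tip 30 mm below).
- cam_face (a point): Centre of the cam's top face at the bottom of the port's bore, 16 mm below the mouth, with a slot 30.4 by 9.6 mm, 16 mm deep. The slot's direction is not measured: it starts 0.35 to 1.4 rad (20 to 80 degrees) counter-clockwise, seen from above, of the lock line; the blade drops in within about 3 degrees of it. This point and its axes are fixed to the clamp and do not turn.
- lock_line (a point): End of the red lock line nearer -x on the housing's top (38 mm from the port's axis, along the clamp's x). The cam is stiff (0.15 N m), so a blade sliding on it with light pressure does not carry it along; once seated, turning the key clockwise (seen from above) turns the cam and closes the jaw, up to a hard stop when the handle lies on the line.
- plane: Black block plane, 52 x 178 x 46 mm, lying loose on the bench, a bystander; origin: centre of its underside.
- brush: Bench brush with brown wooden handle, 38 x 186 x 12 mm, lying loose, a bystander; origin: centre of its underside.
- spare_block: Maple block, 52 x 170 x 30 mm, lying loose, a bystander; origin: centre of its underside.

How it is judged:
By the outcome, as a careful person would: the job done as asked, in the order asked, and still so for the second after the job is handed in, with the robot touching nothing.
It also fails if it takes over 72 s, if anything falls off the work surface, if the arm or the gripper's body presses on something with over 40 N, if the wrist force passes 120 N, or if a joint passes its speed limit or range.

## Robot

A 7-joint arm with a two-finger parallel gripper is mounted at the origin on a cart in front of the work surface, level with it; the furniture and walls round the work are solid. World frame = base frame: x ahead of the robot, y to its left, z up, the work surface at z = 0. Lengths are in m, angles in rad, forces in N, time in s.
With the tool pointing down it reaches from about 0.4 to 0.85 m from the base axis. Payload 4.5 kg.
Tool frame: the origin (TCP) lies midway between the tips of the shut fingers; the grasp point (between the pads) lies 19 mm behind it; z points along the fingers, y is the direction in which the jaws open and shut (so a half turn about z gives the same grasp; the last joint's range is limited). The gripper opens to 88 mm and grips with 3 to 60 N. Pads are 18 mm wide; open, the fingers measure 123 mm over their backs; the gripper's body (75 mm by 187 mm) begins 45 mm behind the grasp point.
Start: joints at [-1.277, 0.689, -0.195, 1.565, 0.157, 0.902, -0.215], TCP at [0.161, 0.604, 0.239] pointing down, gripper open.
Joint ranges: [-3.01, 3.01], [-0.46, 2.08], [-1.47, 1.51], [0.13, 2.56], [-1, 4.14], [0.04, 2.09], [-2.66, 2.66]. Speed limits (rad/s): [2.57, 2.57, 3.14, 3.14, 3.14, 3.14, 3.14].

## Interface

Orientations are given as a unit quaternion [x, y, z, w].
In Python, from plant import get_state, snapshot, finish_job, find_in gives the robot as it stands.
- The arm moves only by the shell command python3 -m creep 'ROWS' [OPENING] [FORCE]. ROWS is JSON, one flat list of numbers, 6 for each row, row after row: the shift along the tool's x, y, z in mm, then the turn, a rotation vector about the tool's x, y, z in degrees. In form: [tx, ty, tz, wx, wy, wz, tx, ty, tz, wx, wy, wz, ...]. A call has 1 to 5 rows; each row shifts and turns the pose as measured when the row begins, along the tool's axes as they then stand; what a row does not reach is not made up. A row lasts 1/12 s, in which the tool goes at most 41.7 mm and 7.16 degrees, less where a joint would pass 70% of its speed; a pose out of reach is approached as far as the arm can. A call is refused whole if a number of a shift passes 41.7 or a number of a turn 7.16, either way. A call with a gripper value outside its range is refused whole. OPENING is the finger opening in mm, from 0 to 88.1, set as the call begins (- or left out, the last holds). The fingers move at their own pace and stop on an object; FORCE is the grip in N (left out, the last holds). Time passes only in rows, so rows that do not move let the fingers close. It gives the time, the measured TCP pose, the force and the opening at its end, in the units of the state.
- get_state(): the state, without advancing time (a new reading comes with each control period).
- snapshot(name): name is "scene" or "top" or "wrist"; returns a dict with "color" (384x512x3 uint8, red, green, blue), "intrinsics" (3x3 intrinsics, pixels), "extrinsics" (4x4, takes a point from world to camera coordinates). Camera axes: x right, y down, z forward; pixel columns grow to the right and rows downward; lengths in m; the calibration is good to about 2 mm. A picture is of the moment at which its call begins. There is no depth.
- finish_job(): hands the job in, once; it reports no verdict.
Trained networks look in the newest picture that a camera, given by its name, has taken for a name from the list of things; names that differ only in an ending like _2 or _b are one class to them, and where a whole thing is asked for, a point or a joint stands for the part that bears it (a point fixed in the world has none). Each returns a list of dicts, best first, with "score" (0 to 1); they miss things now and then, are a little off and sometimes report something else, mostly with a low value. They report only what shows in the picture. A call takes as long as a camera call.
- find_in(thing, camera): "xy" ([column, row] in pixels, amid what is visible of it).
The state is a dict: "clock": time; "q": joint angles; "qd": joint speeds; "joint_torque": joint torques, N m; "tool_pos": TCP position; "eef_rot": TCP orientation; "contact_force": force on the tool from outside, world axes, zero at the start; "moment": the same for the moment, N m; "opening": opening from 0.0 (shut) to 1.0 (fully open).
Only numpy, scipy, OpenCV 4.12 (cv2) and the standard library are available. Lean on these libraries where they do the work, as an engineer would, in place of code of your own. Each camera call takes 0.05 s, during which the arm holds its last target.

## Working session

There is one attempt and no reset: what is moved stays moved. The work goes in short steps, Python scripts to look and compute and a shell command to move; the robot and the scene stay as the last step left them, time stands still between calls to the robot, and variables do not carry over. Pictures are saved under pics/ and viewed, and the job is handed in when it is done.

```bash
ls; mkdir -p pics
cat > h.py <<'E'
import numpy as np,cv2
from scipy.spatial.transform import Rotation as R
from plant import get_state,snapshot,finish_job,find_in
def ray(s,uv):
    K=np.array(s["intrinsics"]);T=np.array(s["extrinsics"])
    d=np.linalg.inv(K)@np.array([uv[0],uv[1],1.]);Rm=T[:3,:3]
    return -Rm.T@T[:3,3],Rm.T@d
def atz(s,uv,z):
    o,d=ray(s,uv);return o+d*(z-o[2])/d[2]
def proj(s,p):
    K=np.array(s["intrinsics"]);T=np.array(s["extrinsics"])
    c=T[:3,:3]@np.array(p)+T[:3,3];u=K@c;return u[:2]/u[2]
def save(s,n,crop=None,f=1):
    im=s["color"]
    if crop: im=im[crop[1]:crop[3],crop[0]:crop[2]]
    im=cv2.resize(im,None,fx=f,fy=f,interpolation=cv2.INTER_CUBIC)
    cv2.imwrite("pics/"+n+".png",im[:,:,::-1])
E
python3 - <<'E'
from h import *
st=get_state();print({k:np.round(v,3).tolist() for k,v in st.items()})
for c in ["scene","top","wrist"]:
    s=snapshot(c);save(s,c+"0",f=1.5)
    print(c,np.round(ray(s,(256,192)),3).tolist())
    for t in ["key","key_collar","key_handle","stand","clamp","port","lock_line","plane","brush","spare_block"]:
        r=find_in(t,c)
        print(c,t,[(np.round(x["xy"],1).tolist(),round(x["score"],2)) for x in r[:2]])
print(get_state()["clock"])
E
```

```text
pics
{'clock': 0.0, 'q': [-1.277, 0.69, -0.195, 1.566, 0.157, 0.902, -0.215], 'qd': [-0.001, -0.0, -0.001, -0.001, 0.001, -0.002, -0.0], 'joint_torque': [-0.001, -52.754, -1.267, -15.342, -0.053, 0.006, 0.0], 'tool_pos': [0.16, 0.603, 0.238], 'eef_rot': [0.129, 0.992, -0.001, -0.0], 'contact_force': [-0.206, -0.529, -0.795], 'moment': [-0.027, 0.024, -0.027], 'opening': 1.002}
scene [[-0.169, -1.527, 0.857], [0.392, 0.813, -0.431]]
scene key [([269.3, 211.1], 0.63)]
scene key_collar [([272.1, 209.9], 0.7)]
scene key_handle [([275.0, 207.7], 0.51)]
scene stand [([274.2, 224.4], 0.67), ([222.5, 169.5], 0.39)]
scene clamp [([229.8, 189.2], 0.83), ([275.1, 224.2], 0.61)]
scene port [([229.2, 187.2], 0.92)]
scene lock_line [([227.6, 190.0], 0.76)]
scene plane [([294.2, 256.1], 0.88)]
scene brush [([213.1, 170.2], 0.6)]
scene spare_block [([318.4, 274.2], 0.91)]
top [[0.266, -0.086, 1.189], [0.194, 0.01, -0.981]]
top key [([300.5, 173.7], 0.78)]
top key_collar [([297.5, 176.4], 0.5)]
top key_handle []
top stand [([291.1, 185.2], 0.71)]
top clamp [([185.5, 191.4], 0.72)]
top port [([191.2, 190.4], 0.77)]
top lock_line [([188.8, 189.7], 0.59)]
top plane [([367.4, 181.8], 0.79), ([191.3, 192.3], 0.61)]
top brush [([123.6, 172.8], 0.87)]
top spare_block [([403.3, 183.2], 0.71)]
wrist [[0.082, 0.624, 0.385], [0.296, -0.085, -0.952]]
wrist key []
wrist key_collar []
wrist key_handle []
wrist stand []
wrist clamp []
wrist port []
wrist lock_line []
wrist plane []
wrist brush []
wrist spare_block []
1.65
```

View pics/top0.png

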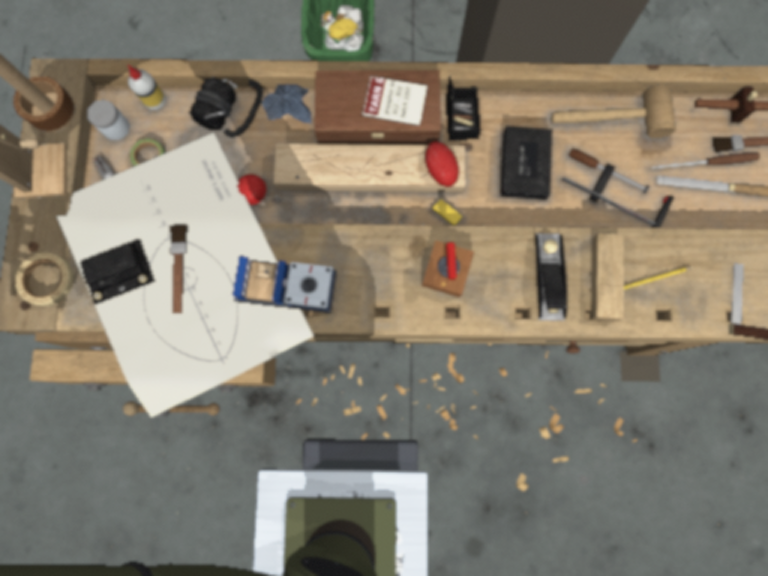

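View pics/scene0.png

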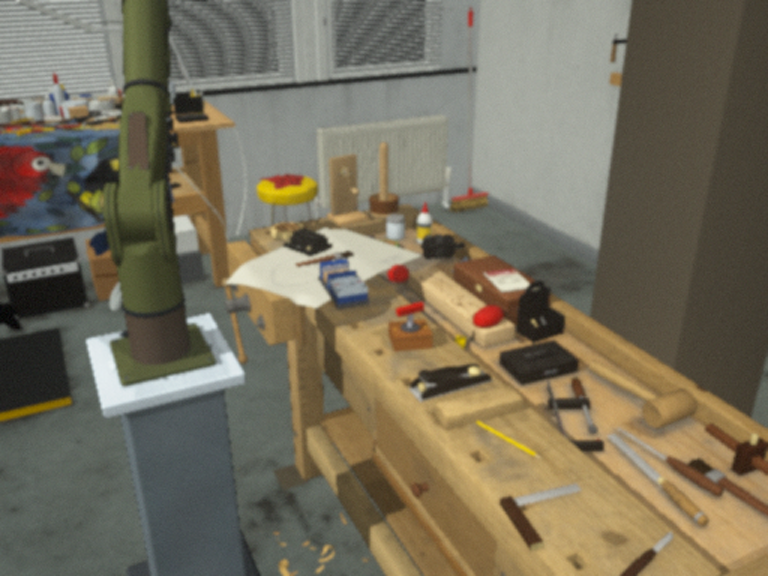

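View pics/wrist0.png

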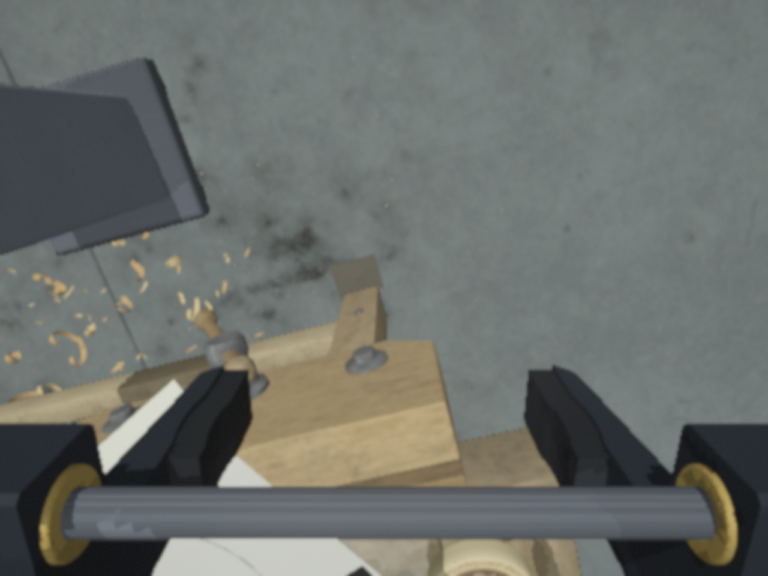

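Run:
```python
from h import *
s=snapshot("top");save(s,"top1",(150,150,330,220),4.4)
import pickle;pickle.dump(s,open("top.pkl","wb"))
c=s["color"].astype(int)
for nm,m in [("red",(c[...,0]>150)&(c[...,1]<70))]:
    m=m.copy();m[:, :280]=0;m[:,320:]=0;m[:155]=0;m[215:]=0
    ys,xs=np.nonzero(m);P=np.c_[xs,ys]
    print(P.mean(0),len(P));r=cv2.minAreaRect(P.astype(np.float32));print(r)
    b=cv2.boxPoints(r);print([np.round(atz(s,p,.09),4).tolist() for p in b],atz(s,P.mean(0),.09))
print("port",atz(s,(309/1.5,285/1.5),.048))
```

```text
[300.73451327 173.45132743] 113
((300.8206787109375, 173.45172119140625), (23.19519805908203, 4.756484031677246), 86.633544921875)
[[0.5707, -0.1915, 0.09], [0.5717, -0.2049, 0.09], [0.505, -0.2081, 0.09], [0.504, -0.1949, 0.09]] [ 0.53764668 -0.19962225  0.09      ]
port [0.49574758 0.06969174 0.048     ]
```

View pics/top1.png

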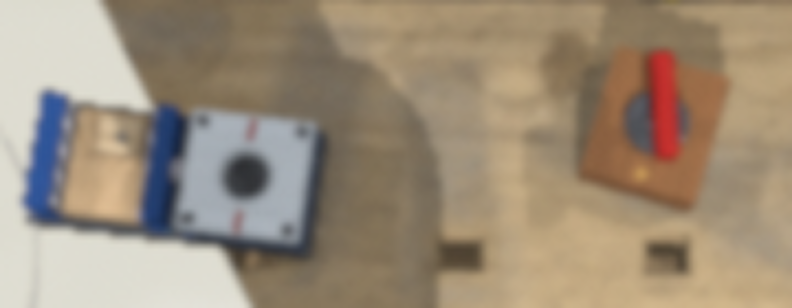

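```bash
cat >> h.py <<'E'
def yawR(deg):
    a=np.radians(deg);x=np.array([np.cos(a),np.sin(a),0]);z=np.array([0,0,-1.]);return np.c_[x,np.cross(z,x),z]
def plan(wps,yaw,n=5,smax=40,rmax=7,st=None):
    """wps list of positions (m); prints suggested rows"""
    st=st or get_state();p=np.array(st["tool_pos"]);Rm=R.from_quat(st["eef_rot"]);wps=[np.array(w,float) for w in wps]
    Rt=R.from_matrix(yawR(yaw))
    x=Rm.as_matrix()[:,0];z=Rm.as_matrix()[:,2]
    print("t %.2f"%st["clock"],"pos",np.round(p*1000,1),"yaw %.2f"%np.degrees(np.arctan2(x[1],x[0])),"z",np.round(z,4),"F",np.round(st["contact_force"],1),"M",np.round(st["moment"],2),"op %.3f"%st["opening"],"q",np.round(st["q"],2))
    out=[]
    for i in range(n):
        while len(wps)>1 and np.linalg.norm(wps[0]-p)<smax/1000: wps.pop(0)
        d=wps[0]-p;L=np.linalg.norm(d)*1000
        if L>smax:d*=smax/L
        rv=(Rm.inv()*Rt).as_rotvec(degrees=True)
        if abs(rv[2])>60: # keep going about tool z only, CW seen from above positive
            pass
        a=np.linalg.norm(rv)
        if a>rmax: rv*=rmax/a
        t=Rm.inv().apply(d)*1000
        row=np.r_[np.round(t,1),np.round(rv,1)];out.append(row)
        p=p+Rm.apply(row[:3]/1000);Rm=Rm*R.from_rotvec(row[3:],degrees=True)
    print("[" + ",  ".join(",".join("%g"%v for v in r) for r in out)+"]")
E
python3 - <<'E'
from h import *
import pickle;s=pickle.load(open("top.pkl","rb"))
f=lambda x,y:(150+(x+.5)/4.4-.5,150+(y+.5)/4.4-.5)
print("handle",atz(s,(300.75,173.45),.096),"collar",atz(s,f(655,122),.042))
print("port",atz(s,f(246,176),.048)); a=atz(s,f(237,222),.048);b=atz(s,f(253,130),.048);print(a,b,np.degrees(np.arctan2(*(b-a)[[1,0]])))
plan([(.45,.38,.25),(.57,.1,.25),(.53,-.2,.25)],90)
E
```

```text
handle [ 0.53616891 -0.19904551  0.096     ] collar [ 0.53774814 -0.19789247  0.042     ]
port [0.49686849 0.07111099 0.048     ]
[0.46619357 0.07582576 0.048     ] [0.52784974 0.06766476 0.048     ] -7.5400183383044075
t 1.70 pos [160.5 604.  238.7] yaw 165.12 z [ 0.  0. -1.] F [ 0.5 -0.9  0.2] M [0.01 0.03 0.03] op 1.001 q [-1.28  0.69 -0.19  1.57  0.16  0.9  -0.22]
[-36.8,-15.5,-1.2,0,-0,7,  -38.5,-10.9,-1.2,0,-0,7,  -39.5,-6.2,-1.2,0,-0,7,  -40,-1.3,-1.2,0,-0,7,  -39.8,3.6,-1.3,0,-0,7]
```

```bash
python3 -m creep '[-37,-15,0,0,0,7, -38.5,-11,0,0,0,7, -39.5,-6,0,0,0,7, -40,-1,0,0,0,7, -40,4,0,0,0,7]' 70
python3 -c "
from h import *
plan([(.45,.38,.25),(.57,.1,.25),(.53,-.2,.25)],50)"
```

```text
clock: 2.12
tool_pos: [0.3116, 0.4877, 0.2373]
eef_rot: [0.422, 0.907, 0.003, -0.006]
contact_force: [0.8, 0.8, -0.4]
opening: 0.794
t 2.12 pos [311.6 487.7 237.3] yaw 130.08 z [-0.0095  0.0101 -0.9999] F [ 0.8  0.8 -0.4] M [ 0.    0.01 -0.02] op 0.794 q [-1.04  0.62 -0.05  1.72  0.02  0.8  -0.4 ]
[-39,8.3,-3.4,-0.1,-0.1,7,  -37.7,13,-3.4,-0,-0.1,7,  -35.8,17.5,-3.3,-0,-0,7,  -33.4,21.7,-3.3,-0.1,-0,7,  -39,8.7,-0.5,-0.1,-0.1,7]
```

```bash
python3 -m creep '[-39,8,-3,0,0,7, -38,13,-3,0,0,7, -36,17.5,-3,0,0,7, -33,22,-3,0,0,7, -39,9,0,0,0,7]'
python3 -c "
from h import *
plan([(.57,.1,.25),(.53,-.2,.25)],3)"
```

```text
clock: 2.53
tool_pos: [0.4621, 0.3482, 0.2479]
eef_rot: [0.681, 0.733, 0.004, -0.007]
contact_force: [1.2, 0.5, -0.9]
opening: 0.798
t 2.53 pos [462.1 348.2 247.9] yaw 94.21 z [-0.0052  0.0145 -0.9999] F [ 1.2  0.5 -0.9] M [ 0.01 -0.08 -0.06] op 0.798 q [-0.78  0.61  0.11  1.71 -0.11  0.82 -0.54]
[-37.7,13.2,-0.9,-0.1,-0,7,  -35.9,17.7,-0.9,-0.1,-0,7,  -33.4,21.9,-0.9,-0.1,-0,7,  -30.5,25.9,-0.8,-0.1,-0.1,7,  -27.1,29.4,-0.7,-0.1,-0,7]
```

```bash
python3 -m creep '[-38,13,-1,0,0,7, -36,18,-1,0,0,7, -33,22,-1,0,0,7, -30.5,26,-1,0,0,7, -27,29.5,-1,0,0,7]'
python3 -c "
from h import *
plan([(.57,.1,.25),(.53,-.19,.25)],3)"
```

```text
clock: 2.95
tool_pos: [0.5456, 0.1572, 0.2507]
eef_rot: [0.873, 0.488, 0.003, -0.008]
contact_force: [0.3, 0.2, -0.2]
opening: 0.795
t 2.95 pos [545.6 157.2 250.7] yaw 58.42 z [-0.002   0.0171 -0.9999] F [ 0.3  0.2 -0.2] M [-0.14  0.08 -0.  ] op 0.795 q [-0.51  0.61  0.27  1.75 -0.24  0.82 -0.68]
[-23.1,32.6,-0.2,-0.1,-0.1,7,  -33.6,21.7,-0.5,-0.1,-0,7,  -30.7,25.6,-0.5,-0.1,-0.1,7,  -27.4,29.2,-0.4,-0.1,-0,7,  -23.6,32.3,-0.4,-0.1,-0,7]
```

```bash
python3 -c "
from h import *
import pickle
s=snapshot('wrist');save(s,'w1',f=1.5);pickle.dump(s,open('w1.pkl','wb'));print(proj(s,(.497,.071,.048)))
plan([(.57,.1,.25),(.53,-.19,.25)],3)"
```

```text
[261.88709865 252.62971313]
t 3.00 pos [549.7 145.7 251.5] yaw 57.33 z [ 0.0031  0.0087 -1.    ] F [ 4.  -6.5  0.3] M [-0.55 -0.14 -0.11] op 0.796 q [-0.5   0.61  0.28  1.74 -0.23  0.81 -0.68]
[-22,33.4,0.9,-0,-0.1,7,  -33.6,21.7,-0.3,-0,-0,7,  -30.7,25.6,-0.3,-0.1,-0,7,  -27.4,29.2,-0.2,-0.1,-0.1,7,  -23.6,32.3,-0.1,-0,-0.1,7]
```

View pics/w1.png

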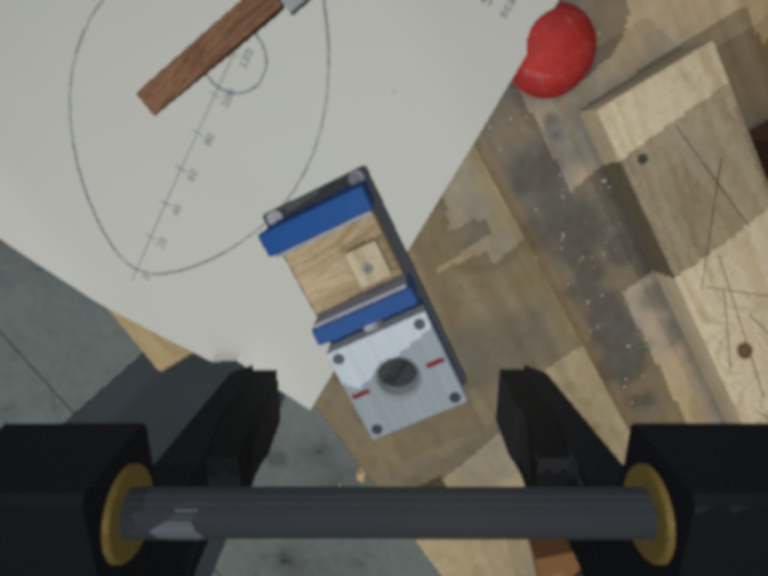

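```bash
python3 -c "
from h import *
import pickle
s=snapshot('wrist');save(s,'w2',(200,190,330,300),6);pickle.dump(s,open('w2.pkl','wb'));
plan([(.57,.1,.25),(.53,-.19,.25)],3)"
```

```text
t 3.05 pos [548.2 149.5 251.3] yaw 57.86 z [ 0.0016  0.0108 -0.9999] F [-0.4  0.2 -0.1] M [-0.14  0.11 -0.02] op 0.799 q [-0.51  0.61  0.28  1.75 -0.23  0.81 -0.68]
[-22.4,33.1,0.6,-0.1,-0.1,7,  -33.7,21.6,-0.3,-0.1,-0,7,  -30.8,25.5,-0.3,-0.1,-0.1,7,  -27.4,29.1,-0.2,-0,-0.1,7,  -23.7,32.2,-0.1,-0,-0,7]
```

View pics/w2.png

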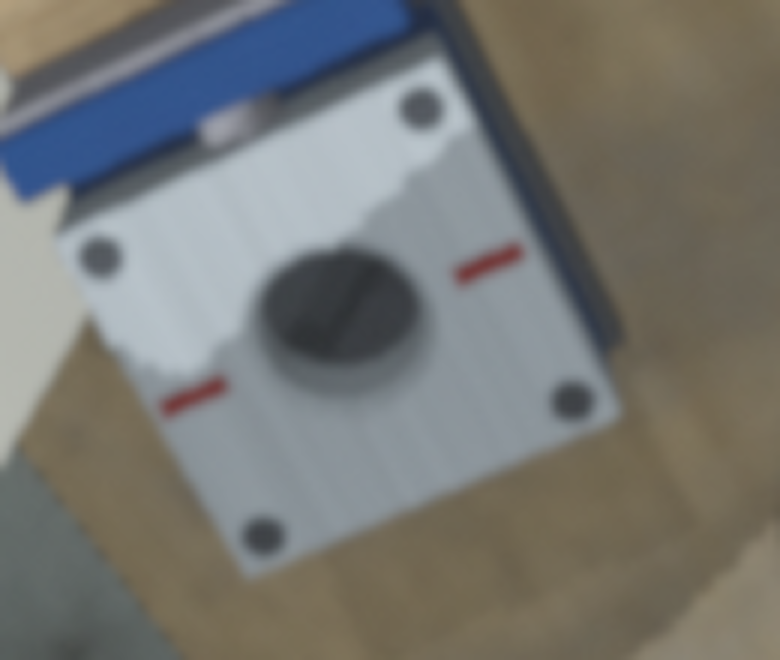

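Run:
```python
from h import *
import pickle
s=pickle.load(open("w2.pkl","rb"))
f=lambda p:(200+(p[0]+.5)/6-.5,190+(p[1]+.5)/6-.5)
sc=[(101,257),(421,108),(572,401),(264,536)]
P=np.array([atz(s,f(p),.048) for p in sc]);print(P.round(4),P.mean(0))
a,b=[atz(s,f(p),.048) for p in [(162,410),(523,249)]];d=b-a
print(a,b,(a+b)/2,np.linalg.norm(d),np.degrees(np.arctan2(d[1],d[0])))
for u,v in[(0,1),(3,2),(0,3),(1,2)]:
  e=P[v]-P[u];print(np.linalg.norm(e),np.degrees(np.arctan2(e[1],e[0])))
c=cv2.resize(s["color"][225:260,238:276],None,fx=16,fy=16,interpolation=cv2.INTER_CUBIC).astype(float)
c=np.clip((c-20)*2.5,0,255).astype(np.uint8);cv2.imwrite("pics/w2p.png",c[:,:,::-1])
```

```text
[[0.4709 0.1066 0.048 ]
 [0.5365 0.0995 0.048 ]
 [0.5292 0.0339 0.048 ]
 [0.4638 0.041  0.048 ]] [0.5001127 0.0702645 0.048    ]
[0.46253426 0.07432636 0.048     ] [0.53767661 0.06578204 0.048     ] [0.50010544 0.0700542  0.048     ] 0.07562656677363415 -6.487150582162523
0.06601778703638658 -6.20649578790795
0.06581430466649053 -6.211516419514071
0.0659983645896677 -96.19635222303269
0.06600440930440146 -96.3729884869475
```

View pics/w2p.png

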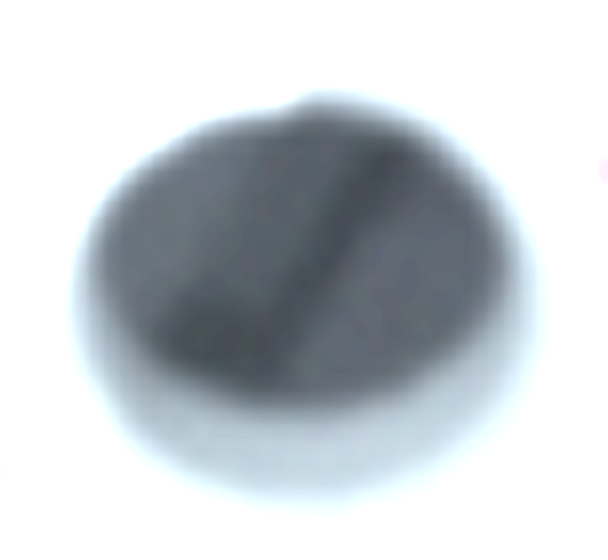

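Run:
```python
from h import *
import pickle
s=pickle.load(open("w2.pkl","rb"))
f=lambda p:(238+(p[0]+.5)/16-.5,225+(p[1]+.5)/16-.5)
a,b=[atz(s,f(p),.032) for p in [(265,370),(390,160)]];d=b-a
print(a,b,np.linalg.norm(d),np.degrees(np.arctan2(d[1],d[0])))
plan([(.57,.1,.25),(.53,-.19,.25)],3)
```

```text
[0.49148214 0.06165611 0.032     ] [0.50836003 0.07095115 0.032     ] 0.0192681225672135 28.842574340688028
t 3.05 pos [548.2 149.5 251.3] yaw 57.86 z [ 0.0016  0.0108 -0.9999] F [-0.4  0.2 -0.1] M [-0.14  0.11 -0.02] op 0.799 q [-0.51  0.61  0.28  1.75 -0.23  0.81 -0.68]
[-22.4,33.1,0.6,-0.1,-0.1,7,  -33.7,21.6,-0.3,-0.1,-0,7,  -30.8,25.5,-0.3,-0.1,-0.1,7,  -27.4,29.1,-0.2,-0,-0.1,7,  -23.7,32.2,-0.1,-0,-0,7]
```

```bash
python3 -m creep '[-22,33,1,0,0,7, -34,21.5,0,0,0,7, -31,25.5,0,0,0,7, -27,29,0,0,0,7, -24,32,0,0,0,7]'
python3 -c "
from h import *
plan([(.5,-.19,.25)],3)"
```

```text
clock: 3.47
tool_pos: [0.5475, -0.0315, 0.2465]
eef_rot: [0.979, 0.204, 0.004, -0.01]
contact_force: [1.3, -0.0, 0.3]
opening: 0.796
t 3.47 pos [547.5 -31.5 246.5] yaw 23.54 z [ 0.0045  0.022  -0.9997] F [ 1.3 -0.   0.3] M [-0.03  0.12  0.  ] op 0.796 q [-0.26  0.61  0.42  1.81 -0.36  0.79 -0.81]
[-25.8,30.5,-1.7,-0.4,-0.2,7,  -21.9,33.4,-1.4,-0.4,-0.2,7,  -17.6,35.9,-1.2,-0.4,-0.1,6.5,  -13.5,37.6,-0.8,0,-0,0,  -1.9,5.2,-0.1,0,-0,0]
```

```bash
python3 -m creep '[-24,31,-1,0,0,7, -20,34,-1,0,0,7, -16,36,-1,0,0,6.5, -12,37.5,-1,0,0,0, -4,15,0,0,0,0]'
python3 -c "
from h import *
import pickle
s=snapshot('wrist')
s=snapshot('wrist');save(s,'w3',f=1.5);pickle.dump(s,open('w3.pkl','wb'))
plan([(.535,-.199,.25)],3)"
```

```text
clock: 3.88
tool_pos: [0.502, -0.209, 0.2472]
eef_rot: [1.0, 0.017, 0.004, -0.009]
contact_force: [0.6, 0.1, 0.2]
opening: 0.793
t 3.98 pos [ 502.9 -207.1  247. ] yaw 1.92 z [ 0.0075  0.0206 -0.9998] F [-0.1  0.9  0.3] M [-0.04  0.17 -0.07] op 0.796 q [ 0.02  0.62  0.5   1.82 -0.43  0.81 -0.79]
[32.4,-7,-2.6,-1.2,-0.5,-1.1,  -0,-0,-0,0,0,0,  -0,-0,-0,0,0,0,  -0,-0,-0,0,0,0,  -0,-0,-0,0,0,0]
```

View pics/w3.png

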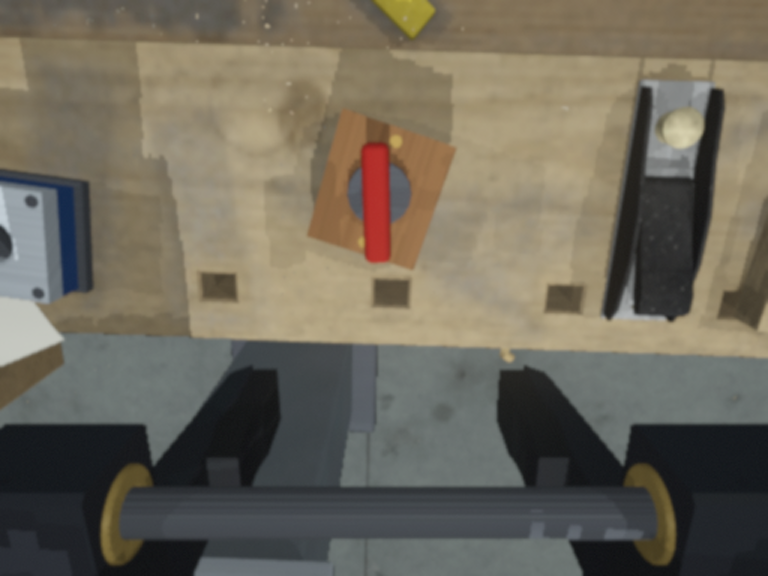

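```bash
cat >> h.py <<'E'
def redbar(s,z,roi):
    c=s["color"].astype(int);m=(c[...,0]>140)&(c[...,1]<70)&(c[...,2]<70)
    k=np.zeros_like(m);k[roi[1]:roi[3],roi[0]:roi[2]]=1;m&=k
    P=np.argwhere(m)[:,::-1].astype(np.float32);r=cv2.minAreaRect(P);b=cv2.boxPoints(r)
    b=b[np.argsort(b[:,1])];e1=b[:2].mean(0);e2=b[2:].mean(0)
    A,B=atz(s,e1,z),atz(s,e2,z);d=A-B
    W=[atz(s,q,z) for q in P];print("n",len(P),"rect",r,"mid",np.round((A+B)/2,4),"cent",np.mean(W,0).round(4),"len %.4f"%np.linalg.norm(d),"yaw %.2f"%np.degrees(np.arctan2(d[1],d[0])))
E
python3 - <<'E'
from h import *
import pickle
s=pickle.load(open("w3.pkl","rb"))
redbar(s,.096,(220,80,280,190))
f=lambda p:((p[0]+.5)/1.5-.5,(p[1]+.5)/1.5-.5)
print("collar",atz(s,f((380,192)),.042))
P=np.array([atz(s,f(p),.036) for p in [(346,109),(456,148),(412,269),(308,236)]]);print("stand",P.mean(0),P.round(3))
save(s,"w3c",(195,65,315,190),5)
E
```

```text
n 1247 rect ((250.37608337402344, 135.03512573242188), (76.30650329589844, 16.7418270111084), 88.21009063720703) mid [ 0.5417 -0.2012  0.096 ] cent [ 0.5425 -0.2012  0.096 ] len 0.0657 yaw 3.11
collar [ 0.5424389  -0.20179064  0.042     ]
stand [ 0.54103414 -0.20176821  0.036     ] [[ 0.595 -0.178  0.036]
 [ 0.572 -0.252  0.036]
 [ 0.488 -0.226  0.036]
 [ 0.509 -0.151  0.036]]
```

View pics/w3c.png

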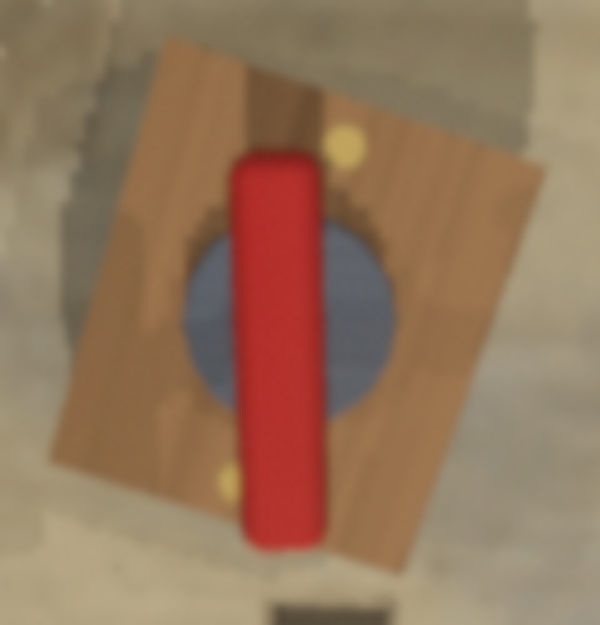

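```bash
python3 -c "
from h import *
plan([(.542,-.2015,.13)],3.1,smax=36)"
```

```text
t 3.98 pos [ 502.9 -207.1  247. ] yaw 1.92 z [ 0.0075  0.0206 -0.9998] F [-0.1  0.9  0.3] M [-0.04  0.17 -0.07] op 0.796 q [ 0.02  0.62  0.5   1.82 -0.43  0.81 -0.79]
[11.2,-0.5,34.2,-1.2,-0.5,-1.2,  11.5,-1,34.1,0,0,0,  11.4,-1.1,34.1,0,0,0,  5,-0.4,14.7,0,0,0,  -0,-0,-0,0,0,0]
```

```bash
python3 -m creep '[20,-1,20,-1.2,-0.5,-1.2, 12,-1,34,0,0,0, 5,-1,34,0,0,0, 2,0,27,0,0,0, 0,0,0,0,0,0]' 50
python3 -c "
from h import *
import pickle
s=snapshot('wrist')
s=snapshot('wrist');save(s,'w4',f=1.5);pickle.dump(s,open('w4.pkl','wb'))
plan([(.542,-.2015,.067)],3.1,smax=20)
redbar(s,.096,(180,100,340,330))"
```

```text
clock: 4.4
tool_pos: [0.55, -0.193, 0.13]
eef_rot: [0.999, 0.033, 0.005, -0.002]
contact_force: [0.5, 0.1, 0.3]
opening: 0.567
t 4.50 pos [ 551.4 -194.9  134.1] yaw 3.75 z [ 0.0147  0.0023 -0.9999] F [-0.1  0.4  0.2] M [-0.02  0.17 -0.04] op 0.567 q [ 0.04  0.81  0.39  1.81 -0.52  0.61 -0.75]
[-3.2,1.8,19.7,-0.1,-0.8,0.6,  -2.9,1.8,19.7,0,-0,0,  -2.8,1.8,19.7,0,-0,0,  -1.2,0.7,8,0,-0,0,  0,-0,-0,0,-0,0]
n 2307 rect ((269.01251220703125, 246.92417907714844), (24.01606559753418, 100.17198181152344), 1.2453643083572388) mid [ 0.5419 -0.2013  0.096 ] cent [ 0.5435 -0.201   0.096 ] len 0.0653 yaw 3.20
```

View pics/w4.png

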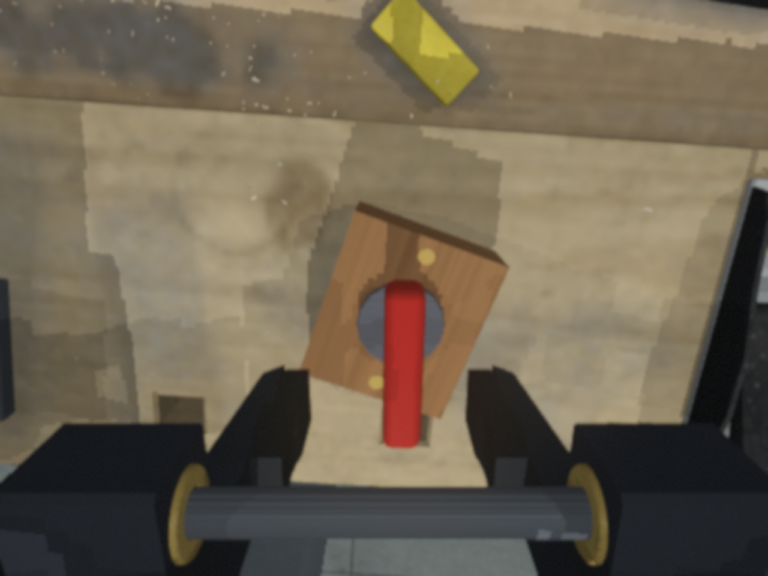

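```bash
python3 -m creep '[-9,6,0,0,-0.8,0.6, 0,0,0,0,0,0, 0,0,0,0,0,0]'
python3 -c "
from h import *
plan([(.542,-.2013,.067)],3.2,smax=20)"
```

```text
clock: 4.75
tool_pos: [0.5442, -0.202, 0.1388]
eef_rot: [1.0, 0.028, 0.003, 0.0]
contact_force: [0.3, 0.6, 0.5]
opening: 0.567
t 4.75 pos [ 544.2 -202.   138.8] yaw 3.19 z [ 5.8e-03 -7.0e-04 -1.0e+00] F [0.3 0.6 0.5] M [0.01 0.14 0.02] op 0.567 q [ 0.05  0.81  0.41  1.82 -0.51  0.62 -0.75]
[-0.7,-0.2,20,0.1,-0.3,-0,  -0.6,-0.2,20,-0,-0,-0,  -0.6,-0.3,20,-0,-0,-0,  -0.4,-0.1,11.8,-0,-0,-0,  0,0,0,-0,-0,-0]
```

```bash
python3 -m creep '[-2,0,15,0,-0.3,0, 0,0,20,0,0,0, 0,0,20,0,0,0, 0,0,5,0,0,0, 0,0,0,0,0,0]'
python3 -c "
from h import *
plan([(.542,-.2013,.067)],3.2,smax=20)"
```

```text
clock: 5.17
tool_pos: [0.5468, -0.206, 0.0858]
eef_rot: [1.0, 0.027, 0.007, 0.004]
contact_force: [0.2, -0.7, 0.4]
opening: 0.565
t 5.17 pos [ 546.8 -206.    85.8] yaw 3.04 z [ 0.0151 -0.0073 -0.9999] F [ 0.2 -0.7  0.4] M [ 0.03  0.15 -0.  ] op 0.565 q [ 0.09  0.88  0.34  1.84 -0.56  0.5  -0.71]
[-4.8,-5,18.7,0.5,-0.8,-0.2,  0,-0,-0,-0,-0,0,  0,-0,-0,-0,-0,0,  0,-0,-0,-0,-0,0,  0,-0,-0,-0,-0,0]
```

```bash
python3 -m creep '[-4.5,-5,4,0.5,-0.8,0, 0,0,6,0,0,0, 0,0,0,0,0,0]'
python3 -c "
from h import *
plan([(.542,-.2013,.067)],3.2,smax=20,n=1)"
```

```text
clock: 5.42
tool_pos: [0.543, -0.2019, 0.0782]
eef_rot: [1.0, 0.026, 0.002, 0.0]
contact_force: [0.0, 0.6, 0.0]
opening: 0.565
t 5.42 pos [ 543.  -201.9   78.2] yaw 3.00 z [ 3.5e-03 -2.0e-04 -1.0e+00] F [0.  0.6 0. ] M [-0.02  0.15 -0.01] op 0.565 q [ 0.09  0.89  0.33  1.84 -0.57  0.5  -0.71]
[-1,-0.6,11.2,0,-0.2,-0.2]
```

```bash
python3 -m creep '[-1,-0.5,8,0,-0.2,0.2, 0,0,3,0,0,0, 0,0,0,0,0,0]'
python3 -c "
from h import *
plan([(.542,-.2013,.067)],3.2,smax=20,n=1)"
```

```text
clock: 5.67
tool_pos: [0.543, -0.2016, 0.0676]
eef_rot: [1.0, 0.024, 0.001, 0.001]
contact_force: [-0.4, -0.1, 0.3]
opening: 0.569
t 5.67 pos [ 543.  -201.6   67.6] yaw 2.81 z [ 0.0021 -0.0014 -1.    ] F [-0.4 -0.1  0.3] M [ 0.02  0.2  -0.04] op 0.569 q [ 0.09  0.91  0.32  1.85 -0.57  0.48 -0.71]
[-0.9,-0.3,0.6,0.1,-0.1,-0.4]
```

```bash
python3 -m creep '[-0.8,0,0.5,0.1,-0.1,-0.4, 0,0,0,0,0,0, 0,0,0,0,0,0, 0,0,0,0,0,0, 0,0,0,0,0,0]' 8 10
python3 -c "
from h import *
plan([(.542,-.2013,.067)],3.2,smax=20,n=1)"
```

```text
clock: 6.08
tool_pos: [0.5421, -0.2017, 0.0671]
eef_rot: [1.0, 0.028, 0.0, -0.0]
contact_force: [-0.7, 0.8, 1.8]
opening: 0.209
t 6.08 pos [ 542.1 -201.7   67.1] yaw 3.24 z [ 1.e-04  5.e-04 -1.e+00] F [-0.7  0.8  1.8] M [ 0.28  0.29 -0.01] op 0.209 q [ 0.1   0.91  0.32  1.85 -0.57  0.48 -0.7 ]
[-0.1,-0.4,0.1,-0,-0,0]
```

```bash
python3 -m creep '[0,0,0,0,0,0, 0,0,0,0,0,0, 0,0,0,0,0,0]' 5 45
python3 -c "
from h import *
plan([(.542,-.2013,.067)],3.2,smax=20,n=1)"
```

```text
clock: 6.33
tool_pos: [0.5421, -0.2013, 0.0671]
eef_rot: [1.0, 0.028, -0.0, -0.0]
contact_force: [0.3, 0.5, -1.5]
opening: 0.176
t 6.33 pos [ 542.1 -201.3   67.1] yaw 3.26 z [-1.e-04  9.e-04 -1.e+00] F [ 0.3  0.5 -1.5] M [-0.03  0.12 -0.01] op 0.176 q [ 0.1   0.91  0.32  1.85 -0.57  0.48 -0.7 ]
[-0.1,-0.1,0.1,-0.1,0,0.1]
```

```bash
python3 -m creep '[0,0,-6,0,0,0, 0,0,-7,0,0,0, 0,0,-5,0,0,0, 0,0,0,0,0,0]'
python3 -c "
from h import *
plan([(.542,-.2013,.11)],3.2,smax=20,n=1)"
```

```text
clock: 6.67
tool_pos: [0.5415, -0.2014, 0.0863]
eef_rot: [1.0, 0.028, -0.001, -0.001]
contact_force: [0.1, 0.7, -2.6]
opening: 0.175
t 6.67 pos [ 541.5 -201.4   86.3] yaw 3.25 z [-0.0015  0.001  -1.    ] F [ 0.1  0.7 -2.6] M [-0.    0.17 -0.02] op 0.175 q [ 0.08  0.88  0.34  1.84 -0.56  0.52 -0.71]
[0.4,-0.1,-20,-0.1,0.1,0]
```

```bash
python3 -m creep '[0.5,0,-9,0,0,0, 0,0,-9,0,0,0, 0,0,-15,0,0,0, 0,0,-25,0,0,0, 0,0,-20,0,0,0]'
python3 -c "
from h import *
s=snapshot('wrist');save(s,'w5',f=1.5)
plan([(.56,-.05,.2),(.5,.07,.17)],40,n=5)"
```

```text
clock: 7.08
tool_pos: [0.5396, -0.2002, 0.1664]
eef_rot: [1.0, 0.028, -0.004, -0.002]
contact_force: [-0.6, -0.4, -2.0]
opening: 0.176
t 7.13 pos [ 541.5 -201.3  169.9] yaw 3.21 z [-0.0029  0.0019 -1.    ] F [-0.6 -0.4  0.7] M [-0.08  0.08 -0.02] op 0.173 q [ 0.03  0.76  0.45  1.79 -0.49  0.7  -0.77]
[6.9,-38.6,-7.7,-0,0,-7,  11.6,-37.5,-7.7,-0,0,-7,  16.1,-35.8,-7.7,-0.1,0,-7,  3,-39.5,5.6,-0,0,-7,  7.8,-38.8,5.6,-0.1,0.1,-7]
```

View pics/w5.png

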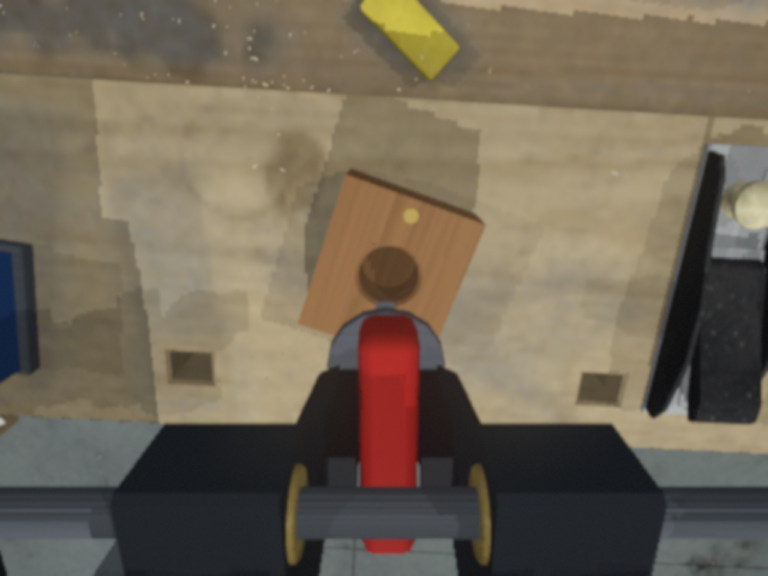

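```bash
python3 -m creep '[2,-37,0,0,0,-7, 6,-37,0,0,0,-7, 10,-36,0,0,0,-7, 6,-37,0,0,0,-7, 0,-36,0,0,0,-7]'
python3 -c "
from h import *
plan([(.5,.07,.16)],45,n=5)"
```

```text
clock: 7.55
tool_pos: [0.517, -0.0292, 0.1744]
eef_rot: [0.944, 0.33, 0.005, 0.008]
contact_force: [0.5, -0.4, -1.8]
opening: 0.172
t 7.55 pos [517.  -29.2 174.4] yaw 38.52 z [ 0.0159 -0.0123 -0.9998] F [ 0.5 -0.4 -1.8] M [0.   0.11 0.03] op 0.172 q [-0.22  0.66  0.3   1.98 -0.35  0.53 -0.58]
[19.1,-34.8,5.1,1.1,-0.2,-6.5,  22.9,-32.3,5.6,0,-0,0,  12.3,-17.5,3.1,0,-0,0,  0,-0,-0,0,-0,0,  0,-0,-0,0,-0,0]
```

```bash
python3 -c "
from h import *
plan([(.458,.028,.16)],45,n=5,smax=30)"
```

```text
t 7.55 pos [517.  -29.2 174.4] yaw 38.52 z [ 0.0159 -0.0123 -0.9998] F [ 0.5 -0.4 -1.8] M [0.   0.11 0.03] op 0.172 q [-0.22  0.66  0.3   1.98 -0.35  0.53 -0.58]
[-3.8,-29.4,4.6,1.1,-0.2,-6.5,  -0.5,-29.5,5.2,0,-0,0,  -0.3,-23.1,4,0,-0,0,  -0,-0,-0,0,-0,0,  -0,-0,-0,0,-0,0]
```

```bash
python3 -m creep '[-4,-29,4,1,0,-6.5, -0.5,-29,4,0,0,0, 0,-20,3,0,0,0, 0,0,0,0,0,0, 0,0,0,0,0,0]'
python3 -c "
from h import *
import pickle
s=snapshot('wrist');save(s,'w6',f=1.5);pickle.dump(s,open('w6.pkl','wb'))
plan([(.5,.07,.16)],45,n=5)"
```

```text
clock: 7.97
tool_pos: [0.4536, 0.037, 0.1636]
eef_rot: [0.918, 0.396, 0.002, -0.003]
contact_force: [1.4, 0.3, -1.9]
opening: 0.174
t 8.02 pos [453.5  37.  163.6] yaw 46.60 z [ 7.0e-04  7.9e-03 -1.0e+00] F [-0.3 -0.2 -2. ] M [-0.03  0.16  0.03] op 0.176 q [-0.32  0.62  0.22  2.15 -0.36  0.4  -0.56]
[39.1,7.8,2.7,-0.3,-0.4,1.6,  16.9,2.9,1.1,0,0,-0,  -0,-0,-0,0,0,-0,  -0,-0,-0,0,0,-0,  -0,-0,-0,0,0,-0]
```

View pics/w6.png

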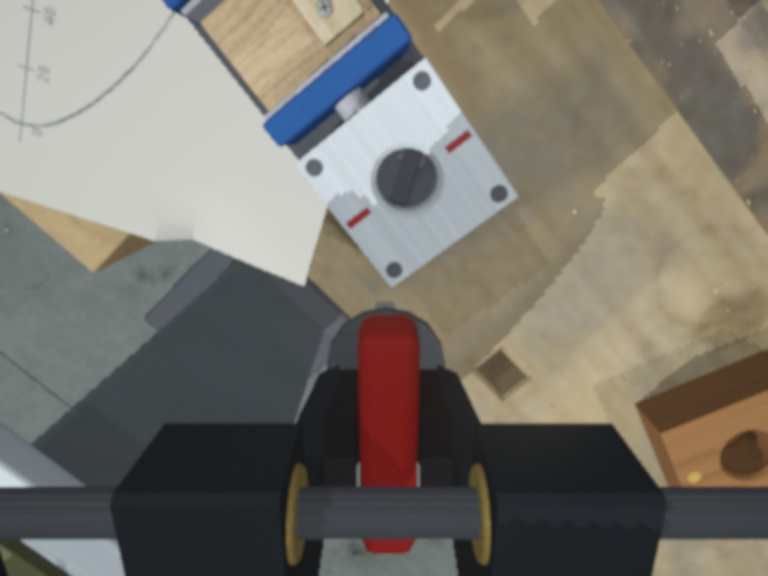

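Clear view of the port at (407,177) with screws at (315,167), (422,81), (499,193), (394,270), red line ends (348,226) and (470,134); the slot shows inside.

Run:
```python
from h import *
import pickle
s=pickle.load(open("w6.pkl","rb"))
save(s,"w6c",(190,30,355,200),3.5)
c=cv2.resize(s["color"][92:146,240:304],None,fx=12,fy=12,interpolation=cv2.INTER_CUBIC).astype(float)
c=np.clip((c-20)*2.2,0,255).astype(np.uint8);cv2.imwrite("pics/w6p.png",c[:,:,::-1])
f=lambda p:((p[0]+.5)/1.5-.5,(p[1]+.5)/1.5-.5)
P=np.array([atz(s,f(p),.048) for p in [(315,167),(422,81),(499,193),(394,270)]]);print(P.round(4),P.mean(0))
for u,v in[(0,1),(3,2),(0,3),(1,2)]:
  e=P[v]-P[u];print(np.linalg.norm(e),np.degrees(np.arctan2(e[1],e[0])))
```

```text
[[0.4714 0.1062 0.048 ]
 [0.5366 0.099  0.048 ]
 [0.5296 0.0336 0.048 ]
 [0.4637 0.0406 0.048 ]] [0.50034999 0.06988476 0.048     ]
0.06560115081863692 -6.330386224009412
0.06635657885943046 -6.058725768208995
0.06605909030601985 -96.76591197842744
0.06574304704944944 -96.11028719222242
```

View pics/w6p.png

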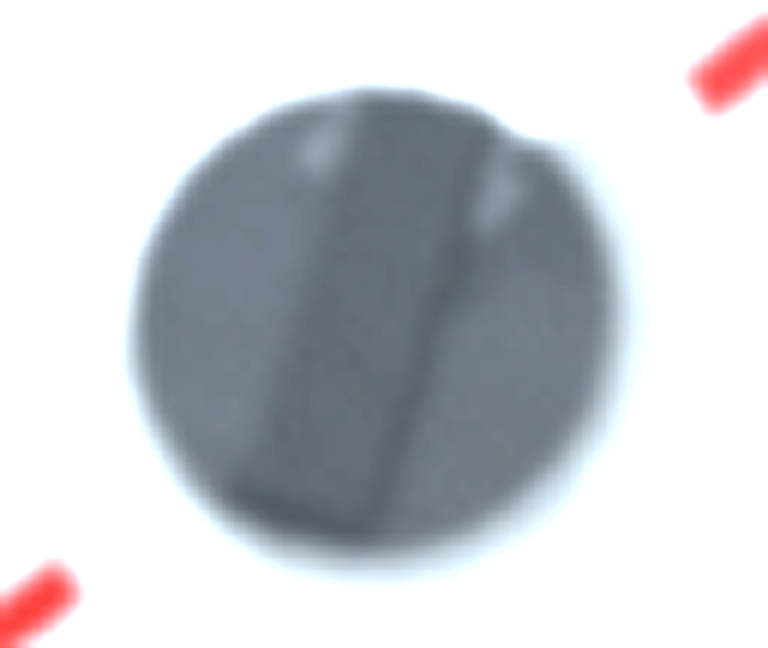

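View pics/w6c.png

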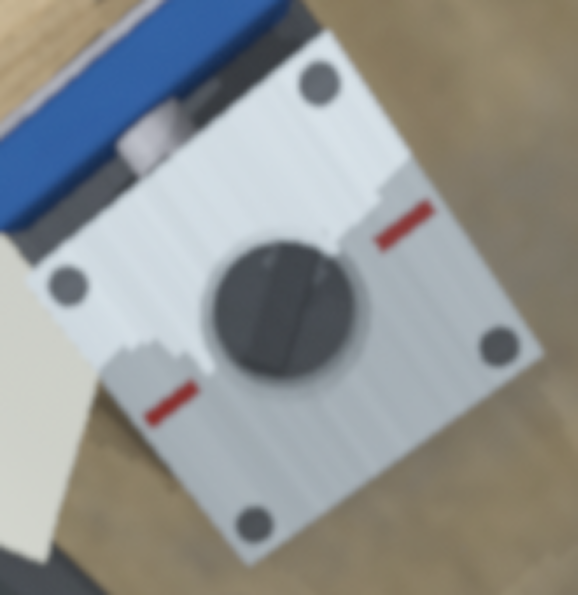

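Run:
```python
from h import *
import pickle
s=pickle.load(open("w6.pkl","rb"))
f=lambda p:(240+(p[0]+.5)/12-.5,92+(p[1]+.5)/12-.5)
for p,q in [((375,525),(482,160)),((262,470),(345,130))]:
    a,b=atz(s,f(p),.032),atz(s,f(q),.032);d=b-a;print(np.degrees(np.arctan2(d[1],d[0])))
plan([(.5003,.0699,.13)],45,n=5,smax=25)
```

```text
30.75416807034353
32.878327103742464
t 8.02 pos [453.5  37.  163.6] yaw 46.60 z [ 7.0e-04  7.9e-03 -1.0e+00] F [-0.3 -0.2 -2. ] M [-0.03  0.16  0.03] op 0.176 q [-0.32  0.62  0.22  2.15 -0.36  0.4  -0.56]
[21,4.4,12.8,-0.3,-0.4,1.6,  21.3,3.7,12.6,0,0,-0,  13.8,2.4,8.3,0,0,-0,  0,-0,-0,0,0,-0,  0,-0,-0,0,0,-0]
```

```bash
python3 -m creep '[21,4,4,-0.3,-0.4,1.6, 21,4,9,0,0,0, 12,2,9,0,0,0, 0,0,0,0,0,0, 0,0,0,0,0,0]'
python3 -c "
from h import *
plan([(.5003,.0699,.125)],44,n=2,smax=25)"
```

```text
clock: 8.43
tool_pos: [0.5051, 0.0636, 0.1426]
eef_rot: [0.926, 0.378, 0.002, 0.003]
contact_force: [-0.1, -1.1, -2.1]
opening: 0.175
t 8.43 pos [505.1  63.6 142.6] yaw 44.37 z [ 0.0071 -0.0045 -1.    ] F [-0.1 -1.1 -2.1] M [-0.03  0.11  0.  ] op 0.175 q [-0.38  0.71  0.26  2.02 -0.38  0.45 -0.63]
[0.9,-8,17.5,0.5,-0.1,0.4,  0,-0,0,-0,-0,-0]
```

```bash
python3 -m creep '[1,-7.5,5,0.5,0,0.4, 0,0,7,0,0,0, 0,0,0,0,0,0, 0,0,0,0,0,0]'
python3 -c "
from h import *
plan([(.5003,.0699,.12)],44,n=2,smax=25)"
```

```text
clock: 8.77
tool_pos: [0.4992, 0.0665, 0.1305]
eef_rot: [0.928, 0.372, 0.0, -0.0]
contact_force: [0.2, 0.4, -1.9]
opening: 0.173
t 8.77 pos [499.2  66.5 130.5] yaw 43.63 z [ 1.e-04  8.e-04 -1.e+00] F [ 0.2  0.4 -1.9] M [-0.06  0.12 -0.04] op 0.173 q [-0.37  0.73  0.24  2.04 -0.4   0.42 -0.63]
[3.1,-1.7,10.5,-0,-0,-0.4,  0,-0,0,-0,-0,0]
```

```bash
python3 -m creep '[3,-1.7,4,0,0,0, 0,0,4,0,0,0, 0,0,0,0,0,0]'
python3 -c "
from h import *
plan([(.5003,.0699,.112)],44,n=2,smax=25)"
```

```text
clock: 9.02
tool_pos: [0.4996, 0.0691, 0.1223]
eef_rot: [0.929, 0.371, 0.0, -0.0]
contact_force: [0.7, -0.6, -1.8]
opening: 0.174
t 9.02 pos [499.6  69.1 122.3] yaw 43.54 z [-1.e-04  5.e-04 -1.e+00] F [ 0.7 -0.6 -1.8] M [-0.06  0.13  0.01] op 0.174 q [-0.37  0.74  0.23  2.04 -0.4   0.4  -0.63]
[1.1,-0.1,10.3,-0,-0,-0.5,  -0,-0,0,-0,-0,0]
```

```bash
python3 -m creep '[1,0,5,0,0,-0.5, 0,0,3,0,0,0, 0,0,0,0,0,0]'
python3 -c "
from h import *
s=snapshot('scene');u=proj(s,(.5,.07,.06)).astype(int);save(s,'s7',(u[0]-50,u[1]-40,u[0]+50,u[1]+35),8)
s=snapshot('wrist');save(s,'w7',f=1.5)
plan([(.5003,.0699,.105)],44,n=2,smax=25)"
```

```text
clock: 9.27
tool_pos: [0.5005, 0.0699, 0.1135]
eef_rot: [0.927, 0.375, 0.0, -0.0]
contact_force: [1.0, -0.5, -0.7]
opening: 0.176
t 9.37 pos [500.6  69.9 113.8] yaw 44.10 z [ 4.e-04  6.e-04 -1.e+00] F [ 0.8  0.2 -2.2] M [-0.1   0.14  0.02] op 0.177 q [-0.36  0.76  0.21  2.04 -0.41  0.38 -0.62]
[-0.3,-0.2,8.8,-0,-0,0.1,  0,0,0,-0,-0,0]
```

View pics/s7.png

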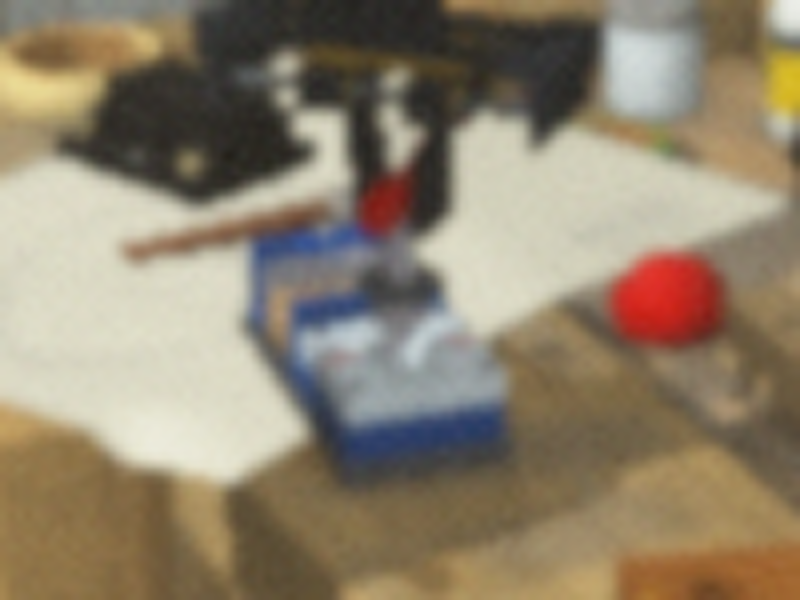

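View pics/w7.png

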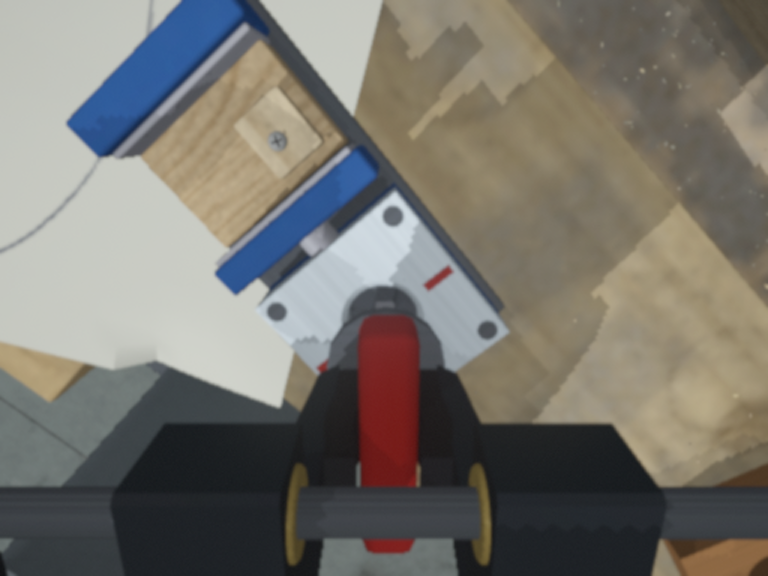

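```bash
python3 - <<'E'
from h import *
s=snapshot("wrist")
f=lambda p:((p[0]+.5)/1.5-.5,(p[1]+.5)/1.5-.5)
P=np.array([atz(s,f(p),.048) for p in [(277,312),(393,216),(487,330)]]);print(P.round(4),(P[0]+P[2])/2)
e=P[1]-P[0];print(np.degrees(np.arctan2(e[1],e[0])))
E
python3 -m creep '[0,0,2,0,0,0, 0,0,2,0,0,0, 0,0,0,0,0,0]'
python3 -c "
from h import *
plan([(.5003,.0699,.1)],44,n=1,smax=25)"
```

```text
[[0.4709 0.1062 0.048 ]
 [0.5367 0.0991 0.048 ]
 [0.5294 0.0335 0.048 ]] [0.50012237 0.06983047 0.048     ]
-6.1530744446499925
clock: 9.67
tool_pos: [0.5011, 0.0699, 0.11]
eef_rot: [0.927, 0.375, 0.001, 0.0]
contact_force: [0.4, -0.3, -1.4]
opening: 0.176
t 9.67 pos [501.1  69.9 110. ] yaw 44.09 z [ 1.8e-03  6.0e-04 -1.0e+00] F [ 0.4 -0.3 -1.4] M [-0.07  0.11  0.05] op 0.176 q [-0.36  0.76  0.21  2.04 -0.41  0.37 -0.62]
[-0.6,-0.6,10,0,-0.1,0.1]
```

Consistent to about 0.3 mm. Creep down.

```bash
python3 -m creep '[-0.7,-0.6,2,0,-0.1,0, 0,0,2,0,0,0, 0,0,0,0,0,0]'
python3 -c "
from h import *
plan([(.5002,.0699,.1)],44,n=1,smax=25)"
python3 -m creep '[-0.2,-0.2,2,0,0,0, 0,0,2,0,0,0, 0,0,0,0,0,0]'
python3 -c "
from h import *
plan([(.5002,.0699,.096)],44,n=1,smax=25)"
```

```text
clock: 9.92
tool_pos: [0.5005, 0.07, 0.1061]
eef_rot: [0.927, 0.375, 0.001, 0.0]
contact_force: [-0.3, -1.4, -0.1]
opening: 0.178
t 9.92 pos [500.5  70.  106.1] yaw 44.09 z [ 1.5e-03 -3.0e-04 -1.0e+00] F [-0.3 -1.4 -0.1] M [-0.07  0.19 -0.03] op 0.178 q [-0.35  0.77  0.2   2.05 -0.41  0.36 -0.62]
[-0.3,-0.2,6.1,0.1,-0,0.1]
clock: 10.17
tool_pos: [0.5011, 0.0702, 0.1023]
eef_rot: [0.927, 0.375, 0.002, 0.001]
contact_force: [0.4, -0.6, -3.4]
opening: 0.173
t 10.17 pos [501.1  70.2 102.3] yaw 44.10 z [ 3.5e-03  2.0e-04 -1.0e+00] F [ 0.4 -0.6 -3.4] M [-0.05  0.1   0.02] op 0.173 q [-0.35  0.78  0.2   2.05 -0.42  0.35 -0.62]
[-0.9,-0.4,6.3,0.1,-0.2,0.1]
```

Inside the bore freely. Continue to the cam face (~93).

```bash
python3 -m creep '[-0.9,-0.4,2,0.1,-0.2,0, 0,0,2,0,0,0, 0,0,0,0,0,0]'
python3 -c "
from h import *
plan([(.5002,.0699,.095)],44,n=1,smax=25)"
```

```text
clock: 10.42
tool_pos: [0.5007, 0.0704, 0.0978]
eef_rot: [0.927, 0.376, 0.0, 0.0]
contact_force: [1.0, 0.3, -2.2]
opening: 0.173
t 10.42 pos [500.7  70.4  97.8] yaw 44.12 z [ 6.e-04 -6.e-04 -1.e+00] F [ 1.   0.3 -2.2] M [0.03 0.04 0.03] op 0.173 q [-0.35  0.79  0.19  2.05 -0.42  0.34 -0.62]
[-0.7,-0,2.8,0,0,0.1]
```

```bash
python3 -m creep '[-0.3,0,1.5,0,-0.1,0, 0,0,1,0,0,0, 0,0,0,0,0,0]'
python3 -c "
from h import *
plan([(.5002,.0699,.095)],44,n=1,smax=25)"
```

```text
clock: 10.67
tool_pos: [0.5008, 0.0705, 0.0949]
eef_rot: [0.927, 0.376, -0.001, 0.001]
contact_force: [1.1, 0.3, -0.2]
opening: 0.172
t 10.67 pos [500.8  70.5  94.9] yaw 44.14 z [-6.0e-04 -1.7e-03 -1.0e+00] F [ 1.1  0.3 -0.2] M [ 0.1  -0.    0.02] op 0.172 q [-0.35  0.79  0.19  2.05 -0.42  0.34 -0.62]
[-0.8,0,-0.1,0,0.1,0.1]
```

```bash
python3 -m creep '[-0.5,0,1,0,0.1,0, 0,0,1,0,0,0, 0,0,0,0,0,0]'
python3 -c "
from h import *
plan([(.5002,.0699,.093)],44,n=1,smax=25)"
```

```text
clock: 10.92
tool_pos: [0.5012, 0.0711, 0.0941]
eef_rot: [0.927, 0.376, 0.002, -0.0]
contact_force: [0.6, 0.2, -2.1]
opening: 0.173
t 10.92 pos [501.2  71.1  94.1] yaw 44.18 z [ 0.003   0.0015 -1.    ] F [ 0.6  0.2 -2.1] M [ 0.11  0.15 -0.08] op 0.173 q [-0.34  0.79  0.19  2.05 -0.42  0.33 -0.61]
[-1.6,0.1,1.1,0.1,-0.2,0.2]
```

```bash
python3 -m creep '[-1.5,0,0.5,0.1,-0.2,0, 0,0,0.5,0,0,0, 0,0,0,0,0,0]'
python3 -c "
from h import *
plan([(.5002,.0699,.093)],44,n=1,smax=25)"
```

```text
clock: 11.17
tool_pos: [0.5006, 0.0709, 0.0932]
eef_rot: [0.926, 0.376, 0.0, -0.001]
contact_force: [0.6, 1.9, -0.6]
opening: 0.175
t 11.17 pos [500.6  70.9  93.2] yaw 44.22 z [ 3.0e-04  1.5e-03 -1.0e+00] F [ 0.6  1.9 -0.6] M [ 0.21 -0.02  0.04] op 0.175 q [-0.34  0.79  0.18  2.05 -0.42  0.33 -0.61]
[-1,0.4,0.2,-0.1,-0.1,0.2]
```

```bash
python3 -m creep '[-0.8,0.3,1,0,0,0, 0,0,1,0,0,0]'
python3 -c "
from h import *
plan([(.5002,.0699,.093)],44,n=1,smax=25)"
```

```text
clock: 11.33
tool_pos: [0.5012, 0.071, 0.0918]
eef_rot: [0.926, 0.377, 0.002, -0.001]
contact_force: [-0.8, 2.2, 10.9]
opening: 0.175
t 11.33 pos [501.2  71.   91.8] yaw 44.25 z [ 0.0024  0.0029 -1.    ] F [-0.8  2.2 10.9] M [0.46 0.27 0.02] op 0.175 q [-0.34  0.8   0.18  2.05 -0.42  0.32 -0.61]
[-1.4,0.1,-1.2,-0,-0.2,0.3]
```

```bash
python3 -m creep '[-0.8,0,0.3,0,0,2, 0,0,0.4,0,0,2]'
python3 -c "
from h import *
plan([(.5002,.0699,.093)],40,n=1,smax=25)"
```

```text
clock: 11.5
tool_pos: [0.5016, 0.0709, 0.0919]
eef_rot: [0.939, 0.343, 0.003, -0.001]
contact_force: [0.4, 1.8, 3.8]
opening: 0.174
t 11.50 pos [501.6  70.9  91.9] yaw 40.15 z [ 0.0046  0.0041 -1.    ] F [0.4 1.8 3.8] M [0.32 0.06 0.07] op 0.174 q [-0.35  0.8   0.19  2.05 -0.45  0.33 -0.65]
[-1.7,-0.1,-1.1,-0,-0.4,0.2]
```

```bash
python3 -m creep '[-1.2,0,0.4,0,-0.4,2, -0.3,0,0.5,0,-0.1,2]'
python3 -c "
from h import *
plan([(.5002,.0699,.093)],35,n=1,smax=25)"
```

```text
clock: 11.67
tool_pos: [0.5009, 0.0704, 0.0912]
eef_rot: [0.952, 0.308, -0.001, 0.0]
contact_force: [1.1, 2.7, -1.6]
opening: 0.175
t 11.67 pos [500.9  70.4  91.2] yaw 35.83 z [-1.5e-03 -6.0e-04 -1.0e+00] F [ 1.1  2.7 -1.6] M [ 0.52 -0.05 -0.03] op 0.175 q [-0.36  0.8   0.22  2.05 -0.48  0.34 -0.7 ]
[-0.9,-0,-1.8,-0,0.1,0.8]
```

```bash
python3 -m creep '[-0.6,0,0.6,0,0.1,1.3, -0.2,0,0.6,0,0,1.3]'
python3 -c "
from h import *
plan([(.5002,.0699,.093)],32,n=1,smax=25)"
```

```text
clock: 11.83
tool_pos: [0.5009, 0.0703, 0.0898]
eef_rot: [0.959, 0.284, 0.001, 0.0]
contact_force: [0.2, 2.1, -0.4]
opening: 0.176
t 11.83 pos [500.9  70.3  89.8] yaw 32.95 z [ 1.e-03  2.e-04 -1.e+00] F [ 0.2  2.1 -0.4] M [ 0.5  -0.02 -0.01] op 0.176 q [-0.36  0.81  0.22  2.05 -0.51  0.33 -0.72]
[-0.8,-0,-3.2,0,-0.1,1]
```

```bash
python3 -m creep '[-0.6,0,1,0,0,0.7, 0,0,1,0,0,0.5, 0,0,1,0,0,0]'
python3 -c "
from h import *
plan([(.5002,.0699,.085)],31.5,n=1,smax=25)"
```

```text
clock: 12.08
tool_pos: [0.5004, 0.0704, 0.0861]
eef_rot: [0.962, 0.272, 0.0, 0.0]
contact_force: [1.7, 2.0, 0.5]
opening: 0.174
t 12.08 pos [500.4  70.4  86.1] yaw 31.55 z [ 9.e-04  2.e-04 -1.e+00] F [1.7 2.  0.5] M [ 0.55 -0.25  0.01] op 0.174 q [-0.36  0.81  0.22  2.06 -0.52  0.32 -0.73]
[-0.4,0.3,1.1,0,-0,0.1]
```

```bash
python3 -m creep '[-0.3,0.2,1.5,0,0,0, 0,0,1.5,0,0,0, 0,0,1.5,0,0,0]'
python3 -c "
from h import *
plan([(.5002,.0699,.079)],31.5,n=1,smax=25)"
```

```text
clock: 12.33
tool_pos: [0.5004, 0.0704, 0.081]
eef_rot: [0.962, 0.272, 0.001, -0.0]
contact_force: [1.5, 2.7, -0.5]
opening: 0.175
t 12.33 pos [500.4  70.4  81. ] yaw 31.59 z [ 1.e-03  6.e-04 -1.e+00] F [ 1.5  2.7 -0.5] M [ 0.59 -0.22  0.02] op 0.175 q [-0.36  0.82  0.21  2.06 -0.52  0.31 -0.73]
[-0.4,0.4,2,-0,-0.1,0.1]
```

```bash
python3 -m creep '[-0.2,0.2,1,0,0,0, 0,0,1,0,0,0, 0,0,0.7,0,0,0]'
python3 -c "
from h import *
plan([(.5002,.0699,.079)],31.5,n=1,smax=25)"
```

```text
clock: 12.58
tool_pos: [0.5007, 0.071, 0.0788]
eef_rot: [0.962, 0.272, 0.001, -0.001]
contact_force: [-0.8, 2.6, 14.3]
opening: 0.173
t 12.58 pos [500.7  71.   78.8] yaw 31.62 z [ 0.0017  0.0025 -1.    ] F [-0.8  2.6 14.3] M [ 0.48  0.34 -0.06] op 0.173 q [-0.35  0.82  0.2   2.06 -0.53  0.31 -0.73]
[-1,0.7,-0.2,-0.1,-0.2,0.1]
```

```bash
python3 -m creep '[-0.6,0.5,-0.2,0,-0.1,2, 0,0,0.1,0,0,3, 0,0,0.1,0,0,3]'
python3 -c "
from h import *
plan([(.5003,.0703,.079)],-6.3,n=1,smax=25)"
```

```text
clock: 12.83
tool_pos: [0.5003, 0.0702, 0.0792]
eef_rot: [0.979, 0.202, 0.0, -0.001]
contact_force: [0.5, 3.0, 2.3]
opening: 0.173
t 12.83 pos [500.3  70.2  79.2] yaw 23.35 z [ 2.0e-04  2.5e-03 -1.0e+00] F [0.5 3.  2.3] M [ 0.67 -0.17  0.19] op 0.173 q [-0.37  0.83  0.23  2.06 -0.59  0.32 -0.81]
[0,-0.1,0.2,-0,-0,7]
```

```bash
python3 -m creep '[0,0,0.2,-0.1,0,3, 0,0,0.2,0,0,3, 0,0,0.2,0,0,3, 0,0,0.2,0,0,3]'
python3 -c "
from h import *
plan([(.5003,.0702,.079)],-6.3,n=1,smax=25)"
```

```text
clock: 13.17
tool_pos: [0.5001, 0.0699, 0.0792]
eef_rot: [0.996, 0.094, 0.0, -0.001]
contact_force: [1.3, 2.6, 1.7]
opening: 0.176
t 13.17 pos [500.1  69.9  79.2] yaw 10.78 z [ 8.0e-04  1.3e-03 -1.0e+00] F [1.3 2.6 1.7] M [ 0.63 -0.08  0.19] op 0.176 q [-0.4   0.83  0.28  2.06 -0.68  0.33 -0.94]
[0.2,-0.3,0.2,-0,-0,7]
```

```bash
python3 -m creep '[0,-0.2,0.2,0,0,3, 0,0,0.2,0,0,3, 0,0,0.2,0,0,3, 0,0,0.2,0,0,2]'
python3 -c "
from h import *
plan([(.5003,.0700,.079)],-6.3,n=1,smax=25)"
```

```text
clock: 13.5
tool_pos: [0.4999, 0.0695, 0.0792]
eef_rot: [1.0, -0.007, 0.0, -0.001]
contact_force: [1.2, 2.3, 3.2]
opening: 0.175
t 13.50 pos [499.9  69.5  79.2] yaw -0.82 z [ 5.0e-04  1.5e-03 -1.0e+00] F [1.2 2.3 3.2] M [ 0.6  -0.13  0.15] op 0.175 q [-0.42  0.84  0.33  2.06 -0.76  0.35 -1.06]
[0.4,-0.5,0.2,-0.1,-0,5.5]
```

```bash
python3 -m creep '[0.3,-0.4,0.2,0,0,2, 0,0,0.1,0,0,2, 0,0,0.1,0,0,1]'
python3 -c "
from h import *
plan([(.5003,.0700,.079)],-6.3,n=1,smax=25)"
```

```text
clock: 13.75
tool_pos: [0.5, 0.0694, 0.0791]
eef_rot: [0.999, -0.055, 0.0, -0.001]
contact_force: [1.4, 3.0, 4.1]
opening: 0.173
t 13.75 pos [500.   69.4  79.1] yaw -6.26 z [ 1.0e-04  1.3e-03 -1.0e+00] F [1.4 3.  4.1] M [ 0.61 -0.16  0.16] op 0.173 q [-0.43  0.85  0.35  2.06 -0.8   0.37 -1.12]
[0.3,-0.6,0.1,-0.1,0,0]
```

```bash
python3 -m creep '[0.2,-0.4,0.1,0,0,0.8, 0,0,0.1,0,0,0.8]'
python3 -c "
from h import *
plan([(.5003,.0700,.079)],-6.3,n=1,smax=25)"
```

```text
clock: 13.92
tool_pos: [0.5, 0.0695, 0.0791]
eef_rot: [0.998, -0.07, -0.0, -0.0]
contact_force: [0.6, 3.3, 5.5]
opening: 0.177
t 13.92 pos [500.   69.5  79.1] yaw -8.02 z [-1.e-04  9.e-04 -1.e+00] F [0.6 3.3 5.5] M [ 0.58 -0.11  0.26] op 0.177 q [-0.44  0.85  0.36  2.06 -0.81  0.37 -1.13]
[0.2,-0.5,0.1,-0.1,0,-1.7]
```

```bash
python3 -m creep '[0,-0.3,0.1,0,0,1, 0,0,0.1,0,0,1]'
python3 -c "
from h import *
plan([(.5003,.0700,.079)],-6.3,n=1,smax=25)
s=snapshot('wrist');save(s,'w8',f=1.5)"
```

```text
clock: 14.08
tool_pos: [0.5, 0.0696, 0.0791]
eef_rot: [0.996, -0.088, -0.0, -0.0]
contact_force: [-0.1, 1.7, 5.6]
opening: 0.176
t 14.08 pos [500.   69.6  79.1] yaw -10.07 z [-2.e-04  6.e-04 -1.e+00] F [-0.1  1.7  5.6] M [0.44 0.02 0.62] op 0.176 q [-0.44  0.85  0.36  2.06 -0.82  0.38 -1.16]
[0.2,-0.5,0.1,-0,0,-3.8]
```

View pics/w8.png

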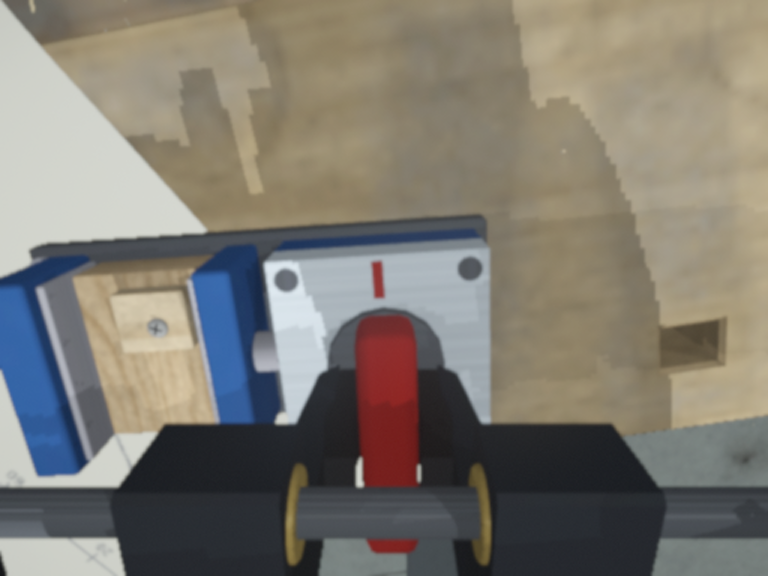

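```bash
python3 -m creep '[0,-0.2,0,0,0,-1.3]'
python3 -c "
from h import *
plan([(.5003,.0700,.079)],-6.3,n=1,smax=25)"
```

```text
clock: 14.22
tool_pos: [0.5, 0.0696, 0.0791]
eef_rot: [0.997, -0.077, -0.0, -0.0]
contact_force: [1.1, 1.9, 3.4]
opening: 0.172
t 14.22 pos [500.   69.6  79.1] yaw -8.78 z [-3.e-04  1.e-04 -1.e+00] F [1.1 1.9 3.4] M [ 0.37 -0.11  0.3 ] op 0.172 q [-0.44  0.85  0.36  2.06 -0.81  0.37 -1.14]
[0.3,-0.4,0.1,-0,0,-2.5]
```

Still 0.3 N m clockwise against the stop; open now, fingers straight out.

```bash
python3 -m creep '[0,0,0,0,0,-0.7, 0,0,0,0,0,0, 0,0,0,0,0,0, 0,0,0,0,0,0, 0,0,0,0,0,0]' 50
python3 -c "
from h import *
plan([(.5003,.0700,.079)],-6.3,n=1,smax=25)
s=snapshot('wrist');save(s,'w9',f=1.5)
redbar(s,.108,(200,190,320,384))"
```

```text
clock: 14.63
tool_pos: [0.4972, 0.0665, 0.0777]
eef_rot: [0.997, -0.073, -0.003, 0.002]
contact_force: [0.5, -0.4, 0.2]
opening: 0.526
t 14.63 pos [497.2  66.5  77.7] yaw -8.38 z [-0.0055 -0.004  -1.    ] F [ 0.5 -0.4  0.2] M [0.06 0.1  0.01] op 0.526 q [-0.44  0.85  0.36  2.07 -0.81  0.37 -1.14]
[2.6,-3.9,-1.3,0.3,0.3,-2.1]
n 650 rect ((246.44525146484375, 228.47445678710938), (76.99890899658203, 21.28952407836914), 88.45184326171875) mid [0.5303 0.0651 0.108 ] cent [0.5248 0.065  0.108 ] len 0.0309 yaw -7.65
```

View pics/w9.png

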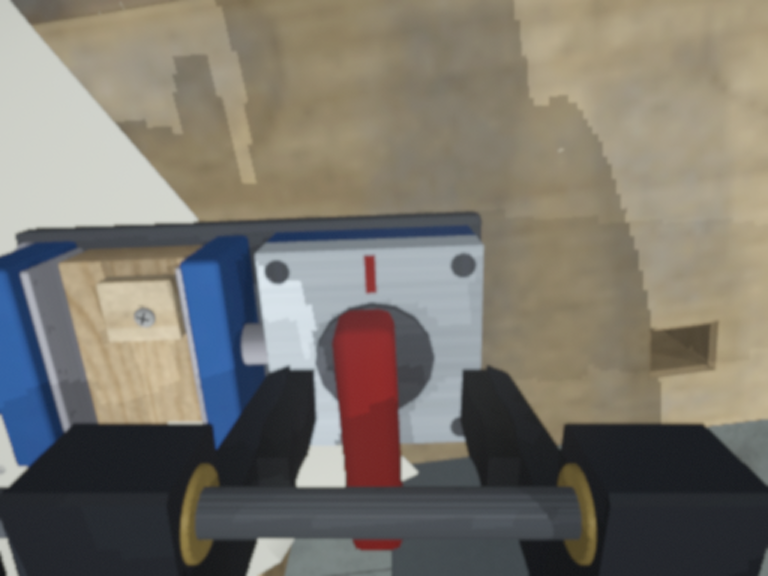

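```bash
python3 -m creep '[2,-3,-5,0,0,-1, 0,0,-12,0,0,0, 0,0,-20,0,0,0, 0,0,-25,0,0,0, -10,0,-25,0,0,0]' 60
python3 -c "
from h import *
plan([(.44,.07,.24)],-6.3,n=3,smax=30)"
```

```text
clock: 15.1
tool_pos: [0.4891, 0.0705, 0.1645]
eef_rot: [0.998, -0.063, -0.007, 0.004]
contact_force: [0.9, 0.4, 0.2]
opening: 0.687
t 15.10 pos [489.1  70.5 164.5] yaw -7.27 z [-0.0142 -0.0061 -0.9999] F [0.9 0.4 0.2] M [ 0.06  0.07 -0.1 ] op 0.687 q [-0.57  0.72  0.55  2.04 -0.67  0.59 -1.24]
[-16.6,2.4,-24.9,0.4,0.8,-1,  -16.2,2,-25.2,0,-0,0,  -16.3,2,-25.1,0,-0,0]
```

```bash
python3 -m creep '[-16,2,-25,0.4,0.8,0, -16,2,-25,0,0,0, -16,2,-20,0,0,0, 0,0,0,0,0,0, 0,0,0,0,0,0]'
python3 - <<'E'
from h import *
import pickle
s=snapshot("wrist");save(s,"w10",f=1.5);pickle.dump(s,open("w10.pkl","wb"))
t=snapshot("scene");u=proj(t,(.5,.07,.06)).astype(int);save(t,'s10',(u[0]-50,u[1]-40,u[0]+50,u[1]+35),8)
plan([(.44,.07,.24)],-6.3,n=1)
redbar(s,.108,(180,60,330,330))
E
```

```text
clock: 15.52
tool_pos: [0.4404, 0.0715, 0.2427]
eef_rot: [0.998, -0.062, 0.004, -0.001]
contact_force: [-0.3, -0.4, -0.9]
opening: 0.681
t 15.62 pos [440.5  71.2 241.8] yaw -7.12 z [ 0.0065  0.0012 -1.    ] F [ 0.7  0.5 -0. ] M [ 0.03  0.15 -0.02] op 0.681 q [-0.7   0.54  0.68  2.11 -0.56  0.67 -1.33]
[-0.3,1.3,1.8,-0.1,-0.4,-0.8]
n 1 rect ((253.0, 79.0), (0.0, 0.0), 0.0) mid [0.5273 0.0643 0.108 ] cent [0.5273 0.0643 0.108 ] len 0.0000 yaw 0.00
```

View pics/w10.png

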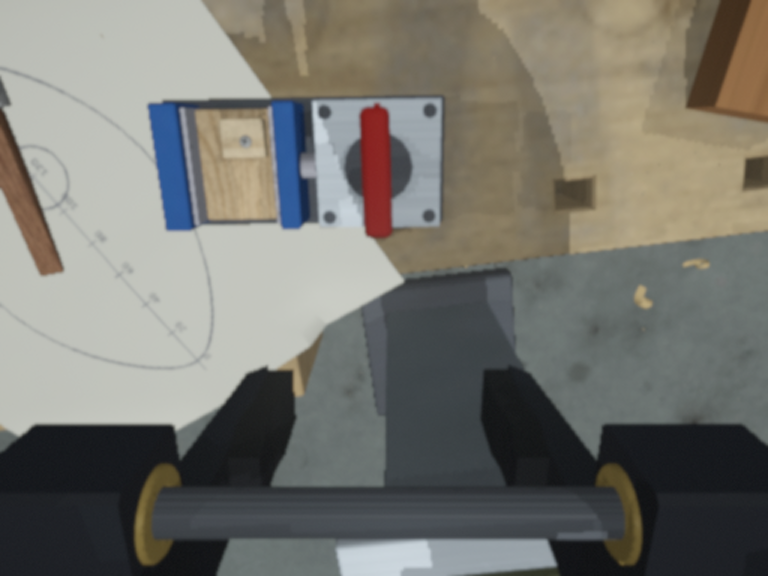

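View pics/s10.png

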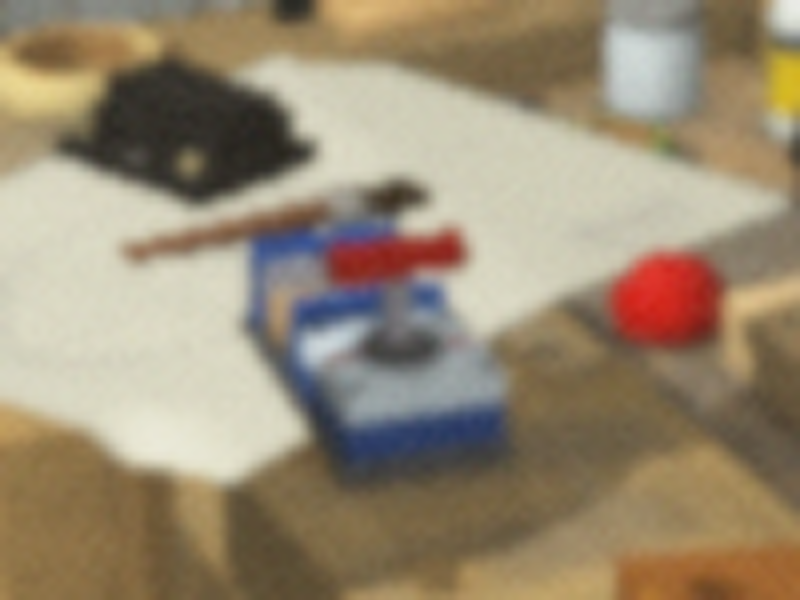

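Measure the handle's yaw against the housing in this picture (handle bar from (375,108) to (378,236), collar on the top face).

Run:
```python
from h import *
import pickle
s=pickle.load(open("w10.pkl","rb"))
c=s["color"].astype(int);m=(c[...,0]>90)&(c[...,0]>2.2*c[...,1]);k=np.zeros_like(m);k[65:165,230:270]=1;m&=k
ys=[];L=[]
for r in range(78,152):
    xs=np.nonzero(m[r])[0]
    if len(xs)>12: L.append(((xs.min()+xs.max())/2,r,len(xs)))
L=np.array(L);v=np.polyfit(L[:,1],L[:,0],1)
a,b=[atz(s,(np.polyval(v,r),r),.108) for r in(80,150)];d=a-b;print("handle yaw",np.degrees(np.arctan2(d[1],d[0])),(a+b)/2,L[:,2].mean())
f=lambda p:((p[0]+.5)/1.5-.5,(p[1]+.5)/1.5-.5)
P=np.array([atz(s,f(p),.048) for p in [(325,111),(430,110),(429,216),(330,217)]]);print("port",P.mean(0))
for u,w in[(3,0),(2,1)]: e=P[w]-P[u];print("clamp x",np.degrees(np.arctan2(e[1],e[0])))
e=P[0]-P[1];print("clamp y-90",np.degrees(np.arctan2(e[1],e[0]))-90)
save(s,"w10c",(195,55,310,170),5)
```

```text
handle yaw -5.429049356872065 [0.49962396 0.06993847 0.108     ] 17.783783783783782
port [0.50014352 0.06976719 0.048     ]
clamp x -6.439442986840748
clamp x -6.240706575128469
clamp y-90 -6.618610335365517
```

View pics/w10c.png

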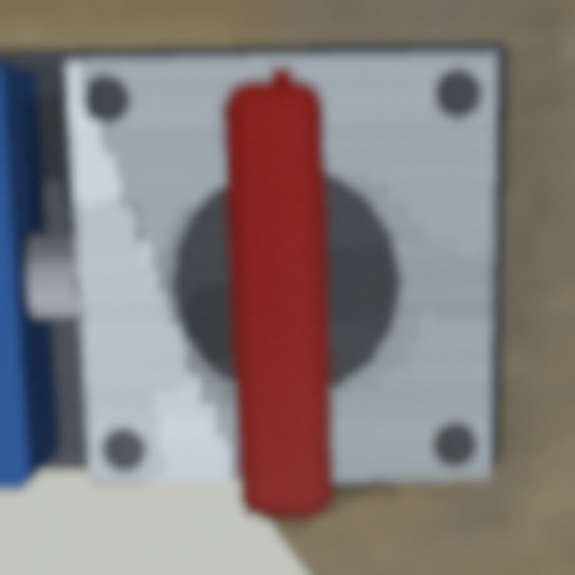

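```bash
python3 -c "
from h import *
t=snapshot('top');save(t,'top9',f=1.5)
for n,o in [('plane',(367.4,181.8)),('brush',(123.6,172.8)),('spare_block',(403.3,183.2))]: print(n,o,[np.round(r['xy'],1) for r in find_in(n,'top')][:2])
st=get_state();print(st['clock'],np.round(st['contact_force'],1))
print(finish_job())"
```

```text
plane (367.4, 181.8) [array([365.6, 183. ])]
brush (123.6, 172.8) [array([203.1, 189. ])]
spare_block (403.3, 183.2) [array([404.8, 183.7])]
15.8167 [ 0.4 -0.1  1. ]
the job is handed in; nothing more can be done
None
```

View pics/top9.png

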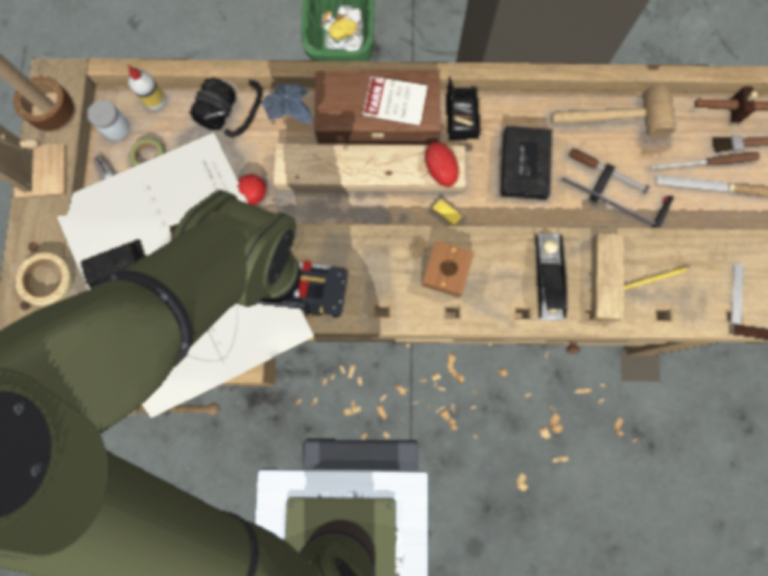

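The clamp is locked: the key is seated, its handle is on the red lock line, and it stands there released. I handed the job in at 15.8 s.

**What I did:** I lifted the key out of the stand and lowered it into the port about 12° counter-clockwise of the slot, which showed in the wrist picture. I turned it clockwise with roughly 6 N of push. The highest push before it dropped in was about 13 N, under the 20 N limit, and the blade dropped in about 37–38° from the line. With the collar on the mouth I turned it clockwise to the hard stop, where the torque rose to 0.6 N m. Then I released it and backed off upward.

**Last checks:**
- **Handle angle:** the handle measures -5.4° in the room against -6.3° for the clamp's axis, so about 1° apart, which is within the picture's accuracy.
- **Seating:** the handle is centred within 1 mm of the port. The tool height at contact (78.8 mm) matched the value expected for a flush collar, about 79 mm, and the collar looks flush in the wrist and scene pictures.
- **Contact:** the force reading was about zero at hand-in, with the gripper clear of the key.
- **Plane and spare block:** both were found within 2 px of where they started.
- **Brush:** the last top-camera check failed, because the arm hid the brush and the network reported the clamp instead. In the scene-camera crops from before and after, the brush lies at the same place.

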